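# Uncouple a test plug and lock it in its parking cradle

### The job

Uncouple the steel test plug from the quick coupler: pull the coupler's spring sleeve right back so that the plug pops loose, and let the sleeve spring fully forward again. Then draw the plug out and lay it gently, centred, in both V rests of the parking cradle, and secure it by lifting the latch bar over its keeper and letting it drop into the notch. Leave the oil bottle, the jar and the spool where they stand.

Things in the scene. Friction and masses are not known exactly. Their poses are not given: they have to be found in the camera images.
- coupler: Fixed stand on an aluminium base 265 x 90 x 10 mm, placed and turned at random, with a horizontal quick coupler before a grey bracket (local x 134 to 170 mm, top at 102 mm). Origin on the bench under the coupling axis, which is 75 mm up; x along that axis from plug to bracket, z up. A narrow black saddle (local x -71 mm, 10 mm thick, 27 mm wide, top 63 mm up) carries the plug's outer part.
- coupler_mouth (a point): Mouth of the coupler, on the coupling axis at coupler local x = 50 mm; axes as the coupler's. The popped plug keeps 21 mm of nipple in it: draw it 25 mm or more straight along the coupler's -x before lifting. The plug's body is free to grip between mouth and saddle, and gripping fingers pass on both sides of the saddle.
- sleeve_grip (a point): Centre of the coupler's steel sleeve, on the coupling axis (coupler local x = 77.5 mm when forward), moving with it. The sleeve is a ribbed cylinder 45 mm long, 44 mm in diameter, with rims 48 mm in diameter at both ends; grip it from above, fingers on its two sides. 34 mm are free between it and the bracket.
- sleeve (a joint): How far the sleeve is pulled back, m: 0 = forward, 0.014 = right back (towards the coupler's +x). A spring pushes it forward, 6 N at 0, 13 N at 0.014. Beyond about 0.009 the lock opens and an ejector pushes the plug some 23 mm out within half a second; it stays lying in the mouth and on the saddle. With the sleeve forward, a coupled plug is locked.
- plug: Loose plain steel plug, 185 mm long, about 0.2 kg. Origin on its axis, mid-length of the thick body; x along the axis to the nipple (it may be rolled about x). Body 32 mm in diameter, x = -65 to 65 mm; nipple 22 mm in diameter, x = 65 to 120 mm. At the start coupled: plug x along coupler x, origin on the coupling axis at coupler local x about -26 mm; once popped, about -49 mm.
- cradle: Fixed parking cradle, placed and turned at random: aluminium base 130 (x) x 230 (y) x 10 mm, origin on the bench under its centre, z up. Two black V rests, 10 mm thick, 60 mm wide, tops 53 mm up, at local x = -45 and 45 mm take the plug's thick body along the cradle's x, either way round. The latch bar's post stands at local (0, 85) mm, the keeper at (0, -80) mm.
- cradle_seat (a point): Where the plug's origin belongs: the middle between the V rests, 50 mm above the bench; axes as the cradle's.
- bar_swing (a joint): Swing of the latch bar about the vertical axis of its post at cradle local (0, 85) mm, rad: 0 = across the cradle, over the keeper's notch (bar pointing to the cradle's -y); positive swings it towards the cradle's +x. It stays where it is left. Starts swung open at 1.1 to 1.3.
- bar_lift (a joint): Lift of the latch bar, rad: 0 = level (its lowest), up to 0.6; it falls by its own weight. Its pivot is on the post axis 79 mm above the bench. To pass over the keeper's horns it must be lifted to 0.2 or more.
- bar_ball (a point): Centre of the black ball knob, 28 mm in diameter, on the free end of the latch bar: the place to grip it. Ball centre 190 mm from the post axis and 37 mm above the bar's centre line (116 mm above the bench with the bar level). The bar is steel, 12 mm wide, 14 mm high, 0.15 kg; level, its underside is 72 mm above the bench, just above a plug lying in the cradle.
- keeper_notch (a point): Middle of the keeper's notch at the height of the bar's centre line when seated (79 mm above the bench, cradle local (0, -80) mm). The keeper is a grey block 40 x 14 mm with two horns up to 99 mm above the bench; the notch between them is about 20 mm wide, opening upwards.
- oil_bottle: White oil bottle with a yellow spout, 51 mm wide, 141 mm high, standing loose ahead of the robot between coupler and cradle (not the one at the far right); origin at the centre of its underside. Leave it alone.
- jar: Green jar with a white lid, 60 mm in diameter, 86 mm high, standing loose beside the coupler; origin at the centre of its underside. Leave it alone.
- spool: Red spool with black flanges, 66 mm in diameter, 48 mm high, standing loose beside the coupler; origin at the centre of its underside. Leave it alone.

How it is judged:
On the way, in this order (a step that is already met when the one before it is completed fails the run):
1. the sleeve is pulled right back by the fingers (at least 11 mm) (value of joint sleeve above 0.011 m and contact force between the fingers and coupler above 1 N), for 0.1 s.
2. the sleeve has sprung forward (within 1.5 mm), let go, and the plug has popped loose (value of joint sleeve below 0.0015 m and x of plug in the frame of coupler below -0.04 m and contact force between the fingers and coupler below 0.3 N), for 0.2 s.
3. the plug lies in both V rests of the cradle, centred to 15 mm along them, and is let go (x of plug in the frame of cradle_seat between -0.015 and 0.015 m and y of plug in the frame of cradle_seat between -0.006 and 0.006 m and z of plug in the frame of cradle_seat between -0.005 and 0.005 m and angle between the x axis of plug and the x axis of cradle, either way round below 0.1 rad and contact force between the fingers and plug below 0.3 N), for 0.2 s.
4. the latch bar is lifted clear of the keeper (0.13 rad) (value of joint bar_lift above 0.13 rad), for 0.05 s.
At the end, for the whole second after the job is handed in: The plug rests in both V rests of the cradle, along them (to 0.1 rad) and centred to 15 mm, the latch bar lies level in the keeper's notch across it (lift under 0.03 rad, swing within 0.06 rad), the coupler's sleeve is forward (within 1.5 mm) and everything is at rest (x of plug in the frame of cradle_seat between -0.015 and 0.015 m and y of plug in the frame of cradle_seat between -0.006 and 0.006 m and z of plug in the frame of cradle_seat between -0.005 and 0.005 m and angle between the x axis of plug and the x axis of cradle, either way round below 0.1 rad and value of joint bar_lift below 0.03 rad and value of joint bar_swing between -0.06 and 0.06 rad and value of joint sleeve below 0.0015 m and linear speed of plug below 0.02 m/s); the robot touches nothing.
It fails at once if the oil bottle is shoved more than 30 mm or tipped (distance of oil_bottle from where it was at the start of the episode above 0.03 m or angle between oil_bottle's own z axis and vertical above 0.5 rad).
It fails at once if the jar is shoved more than 30 mm or tipped (distance of jar from where it was at the start of the episode above 0.03 m or angle between jar's own z axis and vertical above 0.5 rad).
It fails at once if the spool is shoved more than 30 mm or tipped (distance of spool from where it was at the start of the episode above 0.03 m or angle between spool's own z axis and vertical above 0.5 rad).
It fails at once if the plug is dropped or thrown into the cradle (arrives faster than 0.6 m/s) (contact force between plug and cradle above 0.5 N and linear speed of plug above 0.6 m/s).
It fails at once if the plug falls to the bench (height (world z) of plug below 0.035 m).
It also fails if it takes over 64 s, if anything falls off the work surface, if the arm or the gripper's body presses on something with over 40 N, if the wrist force passes 120 N, or if a joint passes its speed limit or range.

### The arm

A 6-joint arm with a two-finger parallel gripper is mounted at the origin on a cart in front of the work surface, level with it; the furniture and walls round the work are solid. World frame = base frame: x ahead of the robot, y to its left, z up, the work surface at z = 0. Lengths are in m, angles in rad, forces in N, time in s.
With the tool pointing down it reaches from about 0.35 to 0.725 m from the base axis. Payload 6 kg.
Tool frame: the origin (TCP) lies at the very end of the fingers, on their centre line; the grasp point (between the pads) lies 19 mm behind it; z points along the fingers, y is the line along which they close (so a half turn about z gives the same grasp; the last joint's range is limited). The gripper opens to 85 mm and grips with 20 to 120 N. Pads are 22 mm wide; open, the fingers measure 114 mm over their backs; the gripper's body (76 mm by 85 mm) begins 54 mm behind the grasp point. The pads swing forward as they close: fully open they stand 13 mm farther back than shut.
Start: joints at [-0.91, 0.04, 0.085, 0, -1.615, -0.334], TCP at [0.193, -0.568, 0.196] pointing down, gripper open.
Joint ranges: [-2.56, 2.56], [-1.29, 2.01], [-1.08, 1.49], [-3.29, 1.98], [-2.81, -0.18], [-2.99, 2.99]. Speed limits (rad/s): [2.57, 2.57, 3.01, 3.14, 3.14, 3.14].

### API

Orientations are given as a rotation vector (axis times angle).
In Python, from cell import env gives the robot as it stands.
- The arm moves only by the shell command python3 shift.py [FORCE], which reads ROWS from standard input. ROWS is a JSON list of rows, 1 to 20 of them, each an object with the fields ax, ay, az (a rotation vector in units of 0.05 rad), x, y, z (the shift in units of 100 mm), aperture (the opening from 0.0 (shut) to 1.0 (fully open)); a field left out counts as zero (the opening has to be given); each row shifts and turns the commanded pose from where the row before left it, along the tool's axes as they then stand; what a row does not reach is not made up. A row lasts 1/12 s, in which the tool goes at most 0.0417 m and 0.125 rad, less where a joint would pass 70% of its speed; a pose out of reach is approached as far as the arm can. The fingers move at their own pace and stop on an object; FORCE is the grip in N (left out, the last holds). Time passes only in rows, so rows that do not move let the fingers close. It prints the time, the measured TCP pose, the force, the opening and the grip force at its end. Input that does not fit is refused with a message, and nothing moves.
- env.state(): the state, without advancing time (a new reading comes with each control period).
- env.snapshot(name): name is "scene" or "top"; returns a dict with "color" (480x640x3 uint8, red, green, blue), "fx", "fy", "cx", "cy" (pixels), "xyz" and "attitude" of the camera in the world. Camera axes: x right, y up, looking along -z (the intrinsics and any distortion apply to the point x, -y, -z); pixel columns grow to the right and rows downward; lengths in m; the calibration is good to about 2 mm. A picture is of the moment at which its call begins. There is no depth.
- env.job_done(): hands the job in; it is judged then, once.
The state is a dict: "time": time; "joint_positions": joint angles; "qvel": joint speeds; "joint_torque": joint torques, N m; "tcp_pos": TCP position; "orientation": TCP orientation; "force": force on the tool from outside, world axes, zero at the start; "ft_torque": the same for the moment, N m; "finger_gap": opening from 0.0 (shut) to 1.0 (fully open); "finger_force": force on a finger pad.
Only numpy, scipy, OpenCV 4.12 (cv2) and the standard library are available. Lean on these libraries where they do the work, as an engineer would, in place of code of your own. Each camera call takes 0.05 s, during which the arm holds its last target. There are 200 camera calls.

## Working session

There is one attempt and no reset: what is moved stays moved. The work goes in short steps, Python scripts to look and compute and a shell command to move; the robot and the scene stay as the last step left them, time stands still between calls to the robot, and variables do not carry over. Pictures are saved under pics/ and viewed, at most 10 in all, crops included, and the job is handed in when it is done.

```bash
ls; mkdir -p pics
python3 - <<'E'
from cell import env
import cv2,json
s=env.state(); print(s)
for n in("scene","top"):
    p=env.snapshot(n); cv2.imwrite(f"pics/{n}0.png",p["color"][:,:,::-1])
    print(n,{k:v for k,v in p.items() if k!="color"})
E
```

```text
cell.py
pics
shift.py
{'time': 0.0, 'joint_positions': array([-9.10302879e-01,  4.08323051e-02,  8.37996015e-02, -4.83678966e-04,
       -1.61550836e+00, -3.33724500e-01]), 'qvel': array([ 0.00010912,  0.001077  ,  0.00109434, -0.00077942, -0.001717  ,
       -0.00018874]), 'joint_torque': array([ 2.85360824e-03, -3.68213940e+01,  3.47413015e+01,  6.93204045e+00,
       -5.44670300e-03, -1.66378817e-05]), 'tcp_pos': array([ 0.19255556, -0.56784128,  0.19475722]), 'orientation': array([ 5.10973250e-01, -3.09934574e+00, -2.77052728e-03]), 'force': array([0.20234246, 0.77650469, 0.01439236]), 'ft_torque': array([-0.0155663 , -0.02871752,  0.00864759]), 'finger_force': 0.0, 'finger_gap': 1.0005216094118692}
scene {'fx': 457.09147822614904, 'fy': 457.09147822614904, 'cx': 316.47068263216886, 'cy': 232.7450369054053, 'xyz': array([0.07379029, 0.85482868, 0.53462818]), 'attitude': array([ 0.36841111, -1.44452612, -2.27126152])}
top {'fx': 438.64722070918384, 'fy': 438.64722070918384, 'cx': 316.3834754705911, 'cy': 238.74567126487548, 'xyz': array([0.43184914, 0.0030708 , 1.10369932]), 'attitude': array([ 0.10005595, -0.09370303, -1.57946718])}
```

View pics/scene0.png

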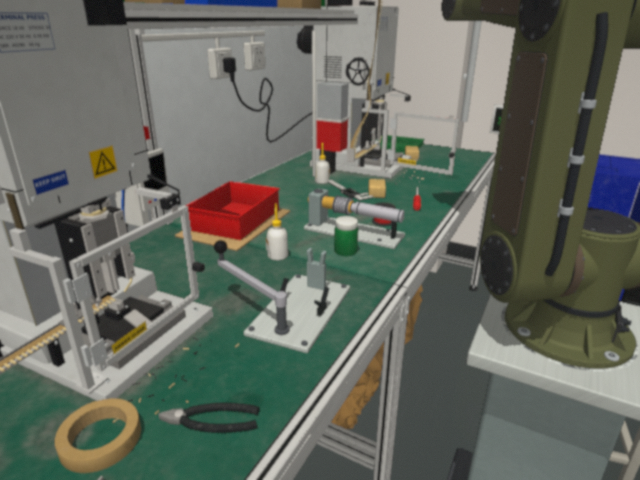

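View pics/top0.png

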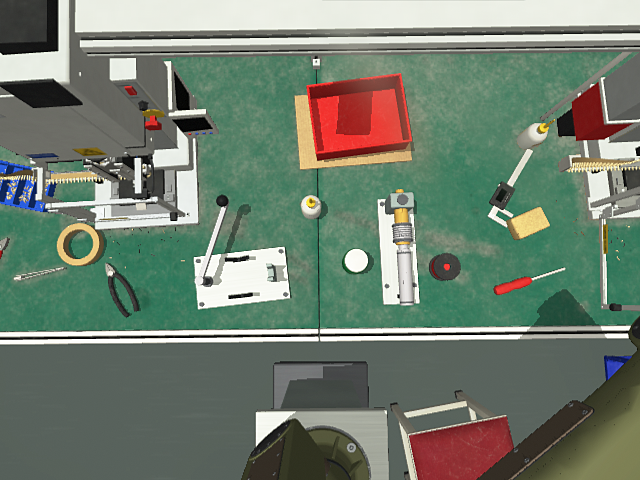

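The scene picture shows the coupler (sleeve near (350,207), plug (380,213)) and the cradle ((300,310), ball (220,246)). In the top view, the plug is at (404,275), the sleeve (402,233), the cradle (241,278) and the ball (222,201). I'll enlarge these areas to pick points.

Run:
```python
import cv2
t=cv2.imread("pics/top0.png");s=cv2.imread("pics/scene0.png")
def crop(im,x,y,w,h,k,n):
    c=cv2.resize(im[y:y+h,x:x+w],None,fx=k,fy=k,interpolation=cv2.INTER_CUBIC)
    for i in range(0,w,10):
        cv2.line(c,(i*k,0),(i*k,8 if i%50 else 20),(0,255,255),1)
        if (x+i)%20==0: cv2.putText(c,str(x+i),(i*k,28),0,.35,(0,255,255))
    for i in range(0,h,10):
        cv2.line(c,(0,i*k),(8,i*k),(0,255,255),1)
        if (y+i)%20==0: cv2.putText(c,str(y+i),(10,i*k+4),0,.35,(0,255,255))
    cv2.imwrite(n,c)
a=(t[0:0])
crop(t,190,180,260,140,3,"pics/tc.png")
crop(s,210,180,200,180,3,"pics/sc.png")
```

```text
(no output)
```

View pics/tc.png

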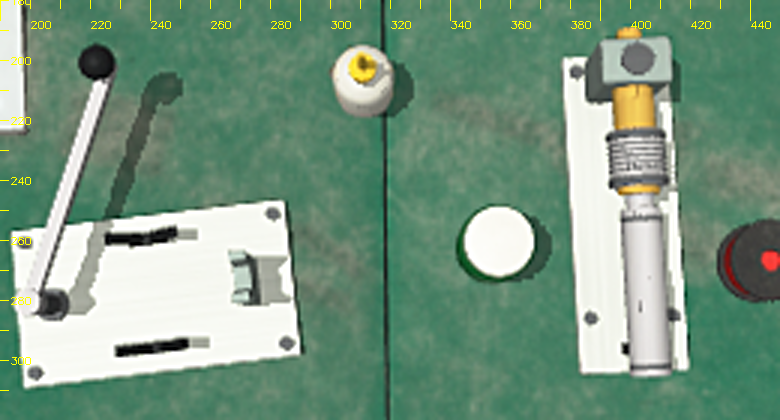

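View pics/sc.png

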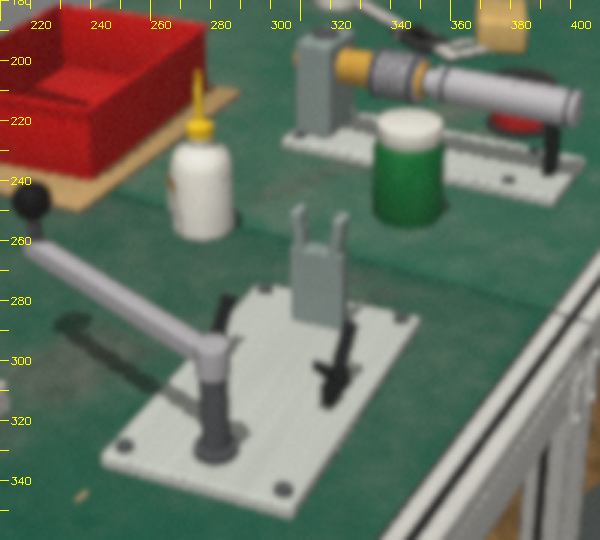

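The enlarged views give usable points. In the top view, the cradle base corners are (284.3,247), (290,297.7), (198,309.3) and (194,257.3). The plug end is at (406.8,304.3), the sleeve rims centre on (402.8,223.3) and (402.7,242.5), and the ball is at (222.3,200.7). The scene view shows the matching points, so I'll fit poses now.

```bash
cat > geo.py <<'E'
import numpy as np
from scipy.spatial.transform import Rotation as R
from scipy.optimize import least_squares
C={"scene":(457.0915,316.4707,232.745,[0.07379029,0.85482868,0.53462818],[0.36841111,-1.44452612,-2.27126152]),
"top":(438.6472,316.3835,238.7457,[0.43184914,0.0030708,1.10369932],[0.10005595,-0.09370303,-1.57946718])}
def proj(n,P):
    f,cx,cy,t,r=C[n]; q=R.from_rotvec(r).inv().apply(np.atleast_2d(P)-t)
    return np.c_[cx+f*q[:,0]/-q[:,2], cy-f*q[:,1]/-q[:,2]]
def onz(n,uv,z):
    f,cx,cy,t,r=C[n]; d=R.from_rotvec(r).apply([(uv[0]-cx)/f,-(uv[1]-cy)/f,-1]); t=np.array(t)
    return t+d*(z-t[2])/d[2]
def tri(ut,us):
    return least_squares(lambda p:np.r_[proj("top",p)[0]-ut,proj("scene",p)[0]-us],[.5,0,.1])
def place(p,L):
    L=np.atleast_2d(L); return R.from_euler('z',p[2]).apply(L)+[p[0],p[1],p[3] if len(p)>3 else 0]
E
python3 - <<'E'
from geo import *
cr=[("top",(284.3,247),(.065,-.115,.01)),("top",(290,297.7),(-.065,-.115,.01)),("top",(198,309.3),(-.065,.115,.01)),("top",(194,257.3),(.065,.115,.01)),
("scene",(244.3,334.3),(.065,.115,.01)),("scene",(307.3,352.3),(-.065,.115,.01)),("scene",(350,286.7),(-.065,-.115,.01)),("scene",(294.3,275.7),(.065,-.115,.01)),
("top",(269.3,272.3),(0,-.08,.099)),("scene",(316.7,250.5),(0,-.08,.099))]
def fit(obs,z):
    f=lambda p:np.concatenate([proj(n,place(p if z else p[:3],l))[0]-uv for n,uv,l in obs])
    r=least_squares(f,[.4,0,0,0] if z else [.4,0,0]); return r
for z in(0,1):
    r=fit(cr,z);print("cradle",r.x.round(4));print(r.fun.reshape(-1,2).round(1).tolist())
co=[("top",(406.8,304.3),(-.091,0,.075)),("top",(402.8,223.3),(.1,0,.075)),("top",(402.7,242.5),(.055,0,.075)),
("scene",(400.7,215.7),(-.091,0,.075)),("scene",(342.3,205.7),(.0775,0,.075))]
for z in(0,1):
    r=fit(co,z);print("coupler",r.x.round(4));print(r.fun.reshape(-1,2).round(1).tolist())
r=fit(co,0)
for uv in((377.7,199),(383.7,304.7),(419.3,303.3)):
    w=onz("top",uv,.01); print("base corner local",(R.from_euler('z',-r.x[2]).apply(w-[r.x[0],r.x[1],0])).round(4))
for uv in((395,248.3),(405,233),(304.3,227.3)):
    w=onz("scene",uv,.01); print("base corner local s",(R.from_euler('z',-r.x[2]).apply(w-[r.x[0],r.x[1],0])).round(4))
b=tri((222.3,200.7),(220.7,247.3));print("ball",b.x.round(4),b.fun.round(1))
print("sleeve",tri((402.7,232.9),(342.3,205.7)).x,"plugend",tri((406.8,304.3),(400.7,215.7)).x)
for n,uv,z in(("bottle",(311,200),.12),("jar",(356,260.5),.086),("spool",(446,267),.048)): print(n,onz("top",uv,z).round(3))
E
```

```text
cradle [0.4705 0.1965 0.1138]
[[-0.9, -0.3], [-0.5, 0.9], [-1.1, 1.0], [-1.8, 0.8], [-1.0, -2.3], [0.7, -2.6], [-0.1, -1.3], [1.1, -1.9], [-0.9, 0.3], [-0.5, 0.1]]
cradle [ 0.4717  0.1948  0.1128 -0.0053]
[[-0.0, -0.5], [0.3, 0.4], [0.1, 0.3], [-0.6, 0.4], [-0.8, -0.7], [0.5, -1.0], [-0.3, 0.4], [1.1, -0.3], [0.1, -0.2], [-0.7, 1.9]]
coupler [ 0.4944 -0.199   0.0174]
[[-0.4, 0.2], [-0.6, -0.2], [0.5, -0.6], [0.9, 0.2], [-0.1, -1.2]]
coupler [ 0.4946 -0.1997  0.0189 -0.002 ]
[[-0.2, 0.0], [-0.6, -0.2], [0.6, -0.6], [0.9, 0.8], [-0.1, -0.6]]
base corner local [0.1737 0.046  0.01  ]
base corner local [-0.092   0.0432  0.01  ]
base corner local [-0.091  -0.0446  0.01  ]
base corner local s [-0.0987  0.0594  0.01  ]
base corner local s [-0.0926 -0.0403  0.01  ]
base corner local s [0.1655 0.0556 0.01  ]
ball [0.6445 0.2217 0.1125] [ 0.2  0.3 -0.3 -0.1]
sleeve [ 0.57154844 -0.19837472  0.07122031] plugend [ 0.40475948 -0.2010521   0.07507993]
bottle [0.643 0.018 0.12 ]
jar [ 0.506 -0.085  0.086]
spool [ 0.491 -0.304  0.048]
```

Units first: shifts go in units of 100 mm and turns go in units of 0.05 rad. So -0.0241 m is -0.241, 0.0227 m is 0.227, 0.11 rad is 2.2.

```bash
echo '[{"az": 2, "aperture": 1}, {"az": 2, "aperture": 1}, {"az": 2.2, "aperture": 1}, {"aperture": 1}, {"x": -0.241, "y": 0.227, "aperture": 1}, {"x": -0.241, "y": 0.227, "aperture": 1}, {"x": -0.241, "y": 0.227, "aperture": 1}, {"x": -0.241, "y": 0.227, "aperture": 1}, {"x": -0.241, "y": 0.227, "aperture": 1}, {"x": -0.241, "y": 0.227, "aperture": 1}, {"x": -0.241, "y": 0.227, "aperture": 1}, {"x": -0.241, "y": 0.227, "aperture": 1}, {"x": -0.241, "y": 0.227, "aperture": 1}, {"x": -0.241, "y": 0.227, "aperture": 1}, {"x": -0.241, "y": 0.227, "aperture": 1}, {"x": -0.241, "y": 0.227, "aperture": 1}, {"x": -0.241, "y": 0.227, "aperture": 1}, {"x": -0.241, "y": 0.227, "aperture": 1}, {"x": -0.241, "y": 0.227, "aperture": 1}, {"x": -0.241, "y": 0.227, "aperture": 1}]' | python3 shift.py 60; echo '[{"aperture": 1}, {"aperture": 1}, {"aperture": 1}]' | python3 shift.py
```

```text
time: 1.77
tcp_pos: [0.573, -0.1971, 0.1956]
orientation: [0.033, -3.141, -0.0]
force: [-0.5, -1.0, -0.1]
finger_gap: 0.996
finger_force: 0.0
time: 2.02
tcp_pos: [0.5719, -0.1985, 0.1954]
orientation: [0.03, -3.141, -0.0]
force: [-0.3, -0.2, -0.2]
finger_gap: 1.003
finger_force: 0.0
```

Scaled: 0.025 m is 0.25, 0.023 m is 0.23.

```bash
echo '[{"z": 0.25, "aperture": 1}, {"z": 0.25, "aperture": 1}, {"z": 0.25, "aperture": 1}, {"z": 0.25, "aperture": 1}, {"z": 0.23, "aperture": 1}, {"z": 0.2, "aperture": 1}, {"aperture": 1}, {"aperture": 1}]' | python3 shift.py
python3 - <<'E'
from cell import env
import cv2
p=[env.snapshot(n)["color"][:,:,::-1] for n in("scene","top")]
a=cv2.resize(p[0][160:280,270:420],(600,480),interpolation=2)
b=cv2.resize(p[1][180:310,370:440],(200,371),interpolation=2)
import numpy as np
c=np.zeros((480,800,3),'uint8');c[:,:600]=a;c[:371,600:]=b
cv2.imwrite("pics/a1.png",c)
E
```

```text
time: 2.68
tcp_pos: [0.571, -0.1995, 0.0526]
orientation: [0.026, -3.14, 0.0]
force: [0.1, 0.2, 0.4]
finger_gap: 1.0
finger_force: 0.0
```

View pics/a1.png

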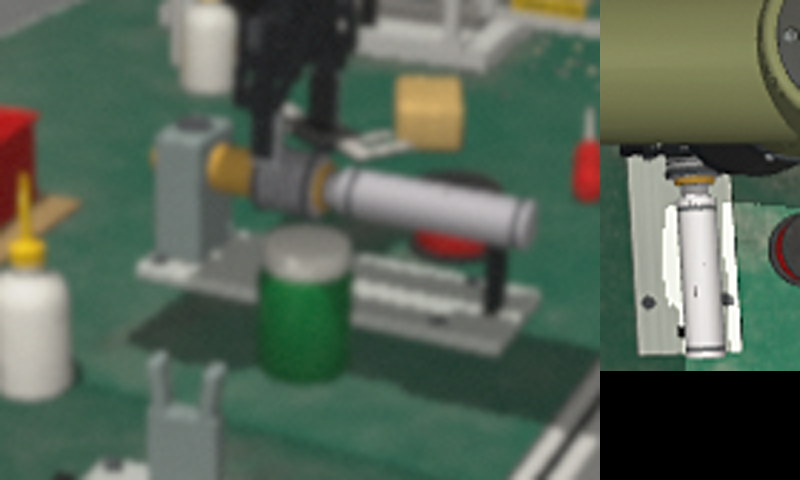

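The near finger tip shows at about pixel (336,199), beside the sleeve, which is at about (342,206). I'll check that against the projection.

Run:
```python
from geo import *
for y in(.043,.05,.057):
  print(proj("scene",[.571,-.1995+y,.066]), proj("scene",[.571,-.1995-y,.066]))
print(proj("scene",[[.572,-.1985,.075],[.55,-.1985,.099],[.594,-.1985,.099]]))
```

```text
[[335.64215777 212.65464706]] [[349.36319422 202.38928013]]
[[334.45735743 213.54105315]] [[350.41622599 201.60145645]]
[[333.26165207 214.4356178 ]] [[351.46024132 200.8203784 ]]
[[342.28812899 204.37328284]
 [349.89676022 197.52354989]
 [335.2616522  194.73195566]]
```

```bash
echo '[{"aperture": 0}, {"aperture": 0}, {"aperture": 0}, {"aperture": 0}, {"aperture": 0}, {"aperture": 0}, {"aperture": 0}, {"aperture": 0}]' | python3 shift.py 80
```

```text
time: 3.45
tcp_pos: [0.5725, -0.1963, 0.0543]
orientation: [-0.029, 3.14, 0.005]
force: [-4.1, 10.6, 8.2]
finger_gap: 0.335
finger_force: 76.4
```

Run:
```python
from cell import env
import cv2
p=env.snapshot("scene")["color"][:,:,::-1]
cv2.imwrite("pics/a2.png",cv2.resize(p[160:250,300:410],(792,648),interpolation=cv2.INTER_CUBIC)[:600])
print(env.state()["finger_gap"],env.state()["force"],env.state()["tcp_pos"])
```

```text
0.3280286986631605 [-4.24733853 10.37426008  8.23558022] [ 0.57245157 -0.19628117  0.0542795 ]
```

View pics/a2.png

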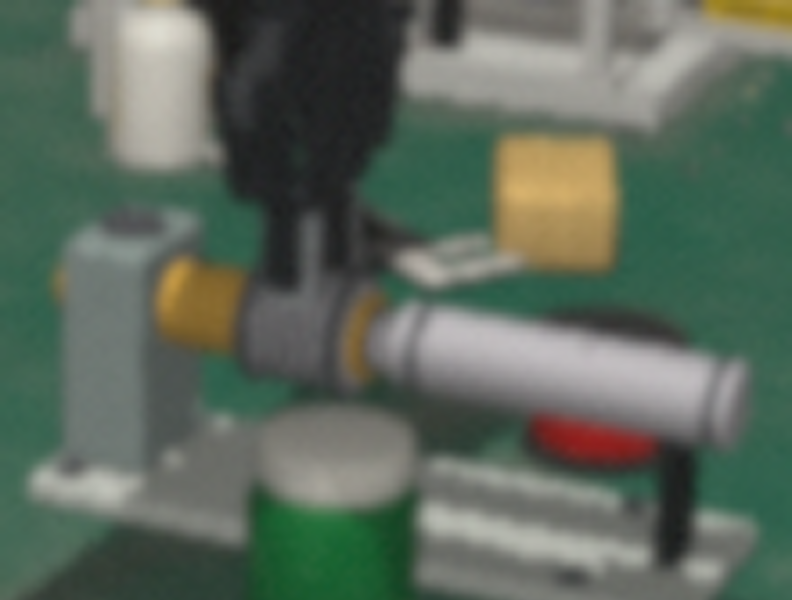

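The fingers end at about crop pixel (283,285), on the top of the sleeve. The gap of 0.33 (about 28 mm) is also a chord, so the grip is too high. I'll open, go lower and grip again.

Scaled: 0.008 m is 0.08.

```bash
echo '[{"aperture": 1}, {"aperture": 1}, {"aperture": 1}, {"aperture": 1}, {"z": 0.08, "aperture": 1}, {"z": 0.08, "aperture": 1}, {"aperture": 1}, {"aperture": 1}]' | python3 shift.py; echo '[{"aperture": 0}, {"aperture": 0}, {"aperture": 0}, {"aperture": 0}, {"aperture": 0}, {"aperture": 0}, {"aperture": 0}, {"aperture": 0}]' | python3 shift.py
```

```text
time: 4.17
tcp_pos: [0.5712, -0.1986, 0.0354]
orientation: [0.026, -3.139, -0.0]
force: [-0.5, -0.1, 0.3]
finger_gap: 1.0
finger_force: 0.0
time: 4.83
tcp_pos: [0.5724, -0.1962, 0.0384]
orientation: [-0.029, 3.14, 0.005]
force: [-4.9, 10.6, 9.2]
finger_gap: 0.471
finger_force: 80.6
```

Run:
```python
from cell import env
import cv2
from geo import *
p=env.snapshot("scene")["color"][:,:,::-1]
c=cv2.resize(p[150:240,310:400],(600,600),interpolation=cv2.INTER_CUBIC);k=600/90
t=env.state()["tcp_pos"]
for d,col in(((0,.022,0),(0,0,255)),((0,-.022,0),(255,0,255)),((0,.022,.019),(0,255,255)),((0,.022,.073),(255,255,0))):
    u=(proj("scene",t+d)[0]-[310,150]); cv2.circle(c,tuple((u*k).astype(int)),4,col,1)
cv2.imwrite("pics/a3.png",c)
```

```text
(no output)
```

View pics/a3.png

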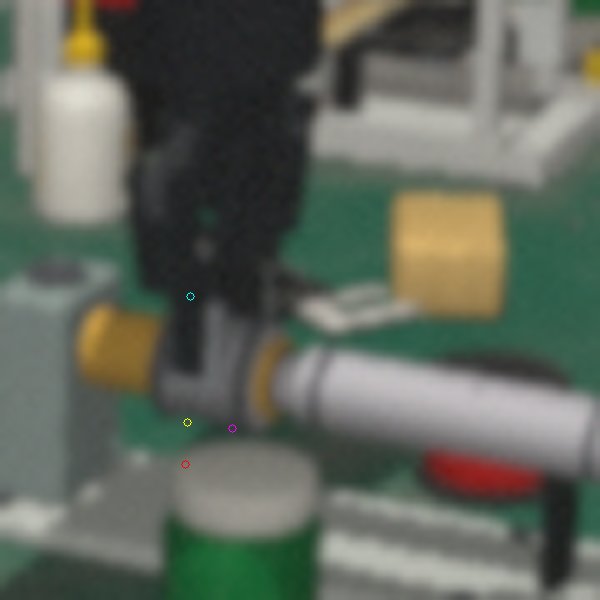

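The finger tip is at about crop pixel (190,370), while the reported TCP projects to (185,464). The real tips are therefore about 35–40 mm higher than reported, and 7–9 mm above the axis. I'll lower another 12 mm, shift 2 mm in +y, and watch the force.

```bash
echo '[{"aperture": 1}, {"aperture": 1}, {"aperture": 1}, {"y": 0.02, "aperture": 1}, {"z": 0.06, "aperture": 1}, {"z": 0.06, "aperture": 1}, {"aperture": 1}, {"aperture": 1}]' | python3 shift.py; echo '[{"aperture": 0}, {"aperture": 0}, {"aperture": 0}, {"aperture": 0}, {"aperture": 0}, {"aperture": 0}, {"aperture": 0}, {"aperture": 0}]' | python3 shift.py
```

```text
time: 5.55
tcp_pos: [0.5714, -0.1966, 0.0237]
orientation: [0.026, -3.14, -0.0]
force: [-0.1, -0.3, 0.3]
finger_gap: 1.0
finger_force: 0.0
time: 6.22
tcp_pos: [0.5722, -0.1962, 0.0256]
orientation: [-0.027, 3.141, 0.001]
force: [-2.4, 4.6, 6.4]
finger_gap: 0.491
finger_force: 81.3
```

Scaled: -0.004 m is -0.04, -0.001 m is -0.01.

```bash
echo '[{"aperture": 0}, {"x": -0.04, "aperture": 0}, {"x": -0.04, "aperture": 0}, {"x": -0.04, "aperture": 0}, {"x": -0.04, "aperture": 0}, {"x": -0.01, "aperture": 0}, {"aperture": 0}, {"aperture": 0}, {"aperture": 0}, {"aperture": 0}]' | python3 shift.py 110
```

```text
time: 7.05
tcp_pos: [0.586, -0.1958, 0.0256]
orientation: [0.027, -3.135, -0.001]
force: [-16.2, 7.6, 13.7]
finger_gap: 0.479
finger_force: 111.6
```

```bash
echo '[{"aperture": 0}, {"aperture": 0}, {"aperture": 1}, {"aperture": 1}, {"aperture": 1}, {"aperture": 1}, {"aperture": 1}, {"aperture": 1}, {"z": -0.2, "aperture": 1}, {"z": -0.35, "aperture": 1}, {"z": -0.35, "aperture": 1}, {"z": -0.3, "aperture": 1}, {"x": 0.2, "aperture": 1}, {"aperture": 1}]' | python3 shift.py
python3 - <<'E'
from cell import env
import cv2
from geo import *
p={n:env.snapshot(n)["color"][:,:,::-1] for n in("scene","top")}
cv2.imwrite("pics/top1.png",p["top"]);cv2.imwrite("pics/scene1.png",p["scene"])
c=np.zeros((600,800,3),'uint8')
c[:,:320]=cv2.resize(p["top"][190:340,370:450],(320,600),interpolation=2)
c[:360,320:]=cv2.resize(p["scene"][170:260,300:420],(480,360),interpolation=2)
cv2.imwrite("pics/a4.png",c)
E
```

```text
time: 8.22
tcp_pos: [0.5691, -0.197, 0.1483]
orientation: [-0.026, 3.136, -0.001]
force: [-0.2, -0.2, -0.9]
finger_gap: 0.997
finger_force: 0.0
```

View pics/a4.png

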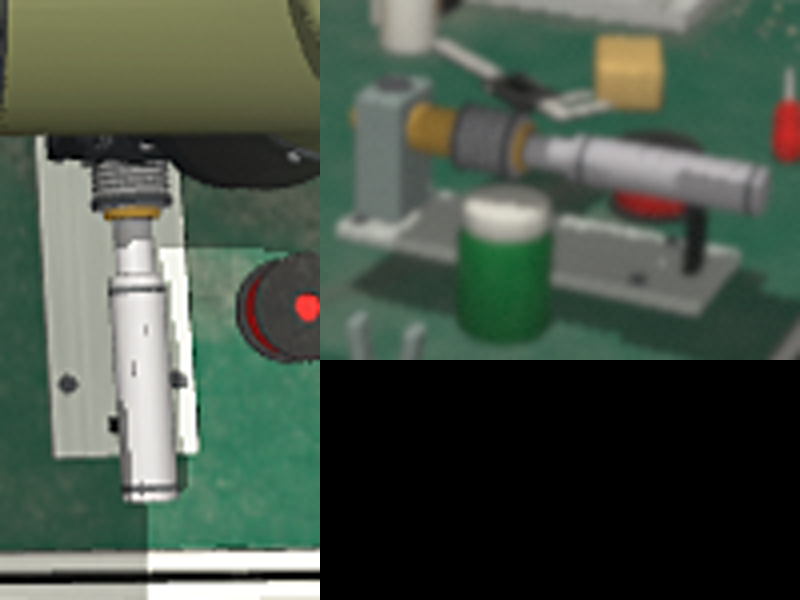

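The plug has popped, with its end now at top pixel (408,314), about 23 mm out. The sleeve is forward again. Next I'll grip the plug near its centre of mass.

Scaled: 0.029 m is 0.29, 0.001 m is 0.01.

```bash
echo '[{"x": 0.29, "aperture": 1}, {"x": 0.29, "aperture": 1}, {"x": 0.29, "aperture": 1}, {"x": 0.28, "y": 0.01, "aperture": 1}, {"z": 0.3, "aperture": 1}, {"z": 0.3, "aperture": 1}, {"z": 0.3, "aperture": 1}, {"z": 0.2, "aperture": 1}, {"z": 0.1, "aperture": 1}, {"z": 0.08, "aperture": 1}, {"aperture": 1}, {"aperture": 1}]' | python3 shift.py; echo '[{"aperture": 0}, {"aperture": 0}, {"aperture": 0}, {"aperture": 0}, {"aperture": 0}, {"aperture": 0}, {"aperture": 0}, {"aperture": 0}, {"aperture": 0}]' | python3 shift.py 60
```

```text
time: 9.32
tcp_pos: [0.4546, -0.1978, 0.0175]
orientation: [-0.027, 3.141, -0.001]
force: [0.5, -0.2, 0.7]
finger_gap: 1.0
finger_force: 0.0
time: 10.07
tcp_pos: [0.4548, -0.1988, 0.0184]
orientation: [-0.026, 3.139, -0.004]
force: [0.4, -5.2, 5.2]
finger_gap: 0.355
finger_force: 59.2
```

Scaled: -0.03 m is -0.3, -0.025 m is -0.25.

```bash
echo '[{"x": 0.05, "aperture": 0}, {"x": 0.1, "aperture": 0}, {"x": 0.1, "aperture": 0}, {"x": 0.1, "aperture": 0}, {"aperture": 0}, {"z": -0.1, "aperture": 0}, {"z": -0.25, "aperture": 0}, {"z": -0.3, "aperture": 0}, {"z": -0.3, "aperture": 0}, {"z": -0.25, "aperture": 0}, {"aperture": 0}, {"aperture": 0}]' | python3 shift.py
python3 - <<'E'
from cell import env
import cv2
from geo import *
p={n:env.snapshot(n)["color"][:,:,::-1] for n in("scene","top")}
c=np.zeros((600,800,3),'uint8')
c[:,:400]=cv2.resize(p["top"][200:350,350:450],(400,600),interpolation=2)
c[:480,400:]=cv2.resize(p["scene"][140:260,320:420],(400,480),interpolation=2)
cv2.imwrite("pics/a5.png",c)
E
```

```text
time: 11.07
tcp_pos: [0.4197, -0.1975, 0.1377]
orientation: [-0.027, 3.14, 0.002]
force: [0.1, 0.5, -3.4]
finger_gap: 0.357
finger_force: 59.6
```

View pics/a5.png

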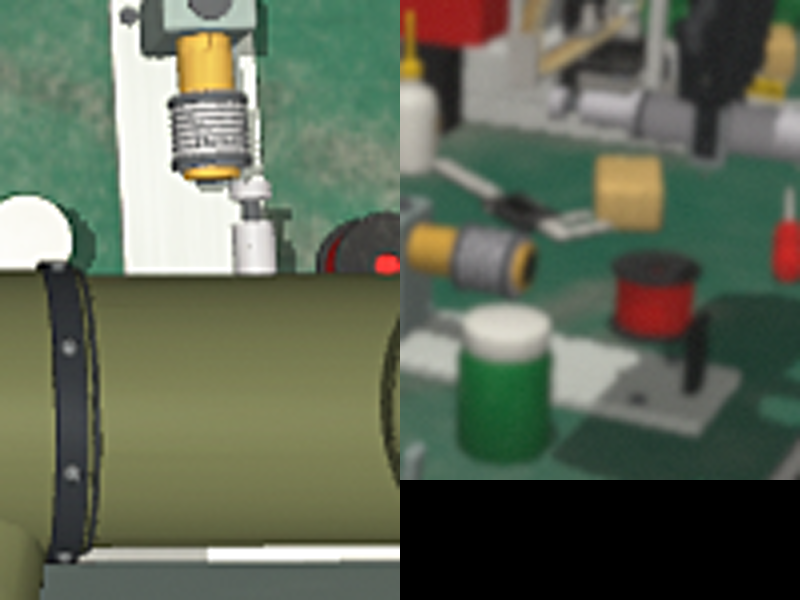

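The plug is held level. Its nipple tip is at about top pixel (413.8,245) and scene pixel (359,165.5), and its shoulder at top (414,255.5). The sleeve is forward.

Run:
```python
from geo import *
print(tri((413.8,245),(359,165.5)).x, onz("top",(413.8,245),.195),onz("top",(414,255.5),.195))
print(proj("top",[.4937,-.1975,.195]),proj("scene",[.4837+.046,-.1975,.195]))
t=0.113
for l in((0,0),(0,.085),(0,-.105)): print(place([.4712,.1953,t],[*l,0]))
```

```text
[ 0.5285792  -0.19759557  0.19138947] [ 0.52899475 -0.19648127  0.195     ] [ 0.50707834 -0.19606691  0.195     ]
[[414.93706914 261.93118519]] [[358.13164251 164.06367733]]
[[0.4712 0.1953 0.    ]]
[[0.46161543 0.27975789 0.        ]]
[[0.48303977 0.09096966 0.        ]]
```

```bash
echo '[{"az": -1.92, "aperture": 0}, {"x": -0.033, "y": 0.12, "aperture": 0}, {"x": -0.066, "y": 0.24, "aperture": 0}, {"x": -0.066, "y": 0.24, "aperture": 0}, {"x": -0.066, "y": 0.24, "aperture": 0}, {"x": -0.066, "y": 0.24, "aperture": 0}, {"x": -0.066, "y": 0.24, "aperture": 0}, {"x": -0.066, "y": 0.24, "aperture": 0}, {"x": -0.066, "y": 0.24, "aperture": 0}, {"x": -0.066, "y": 0.24, "aperture": 0}, {"x": -0.066, "y": 0.24, "aperture": 0}, {"x": -0.066, "y": 0.24, "aperture": 0}, {"x": -0.066, "y": 0.24, "aperture": 0}, {"x": -0.066, "y": 0.24, "aperture": 0}, {"x": -0.066, "y": 0.24, "aperture": 0}, {"x": -0.066, "y": 0.24, "aperture": 0}, {"x": -0.066, "y": 0.24, "aperture": 0}, {"x": -0.033, "y": 0.12, "aperture": 0}, {"aperture": 0}, {"aperture": 0}]' | python3 shift.py
python3 - <<'E'
from cell import env
import cv2
from geo import *
s=env.state();t=s["tcp_pos"];Rm=R.from_rotvec(s["orientation"]).as_matrix();print(t.round(4),Rm[:,:2].round(4).tolist())
p={n:env.snapshot(n)["color"][:,:,::-1] for n in("scene","top")}
c=np.zeros((600,800,3),'uint8')
c[:,:440]=cv2.resize(p["top"][180:330,190:300],(440,600),interpolation=2)
c[:540,440:]=cv2.resize(p["scene"][180:360,240:360],(360,540),interpolation=2)
cv2.imwrite("pics/a6.png",c)
E
```

```text
time: 12.83
tcp_pos: [0.48, 0.1951, 0.1352]
orientation: [0.178, -3.134, 0.003]
force: [-0.6, 0.7, -2.3]
finger_gap: 0.361
finger_force: 59.7
[0.48   0.1951 0.1352] [[-0.9935, -0.1135], [-0.1135, 0.9935], [0.0029, -0.0015]]
```

```bash
echo '[{"x": -0.018, "y": 0.012, "aperture": 0}, {"z": 0.3, "aperture": 0}, {"z": 0.3, "aperture": 0}, {"z": 0.3, "aperture": 0}, {"z": 0.2, "aperture": 0}, {"z": 0.1, "aperture": 0}, {"z": 0.08, "aperture": 0}, {"z": 0.04, "aperture": 0}, {"aperture": 0}, {"aperture": 0}]' | python3 shift.py
```

```text
time: 13.77
tcp_pos: [0.4832, 0.1971, 0.0062]
orientation: [-0.177, 3.135, 0.001]
force: [0.2, -0.0, -1.5]
finger_gap: 0.358
finger_force: 59.8
```

```bash
echo '[{"x": 0.016, "z": 0.03, "aperture": 0}, {"z": 0.03, "aperture": 0}, {"z": 0.02, "aperture": 0}, {"z": 0.02, "aperture": 0}, {"aperture": 0}, {"aperture": 0}]' | python3 shift.py
```

```text
time: 14.27
tcp_pos: [0.481, 0.1964, -0.0049]
orientation: [-0.177, 3.136, -0.0]
force: [-0.6, -1.5, -1.4]
finger_gap: 0.355
finger_force: 59.9
```

Scaled: 0.001 m is 0.01.

```bash
echo '[{"z": 0.01, "aperture": 0}, {"z": 0.01, "aperture": 0}, {"aperture": 0}, {"aperture": 0}]' | python3 shift.py
```

```text
time: 14.6
tcp_pos: [0.4813, 0.1962, -0.0059]
orientation: [-0.177, 3.136, -0.001]
force: [-3.3, -3.3, 6.0]
finger_gap: 0.353
finger_force: 60.6
```

Seated, with the force up to 6 N. I'll release and rise.

Units first: shifts go in units of 100 mm and turns go in units of 0.05 rad. So 0.035 m is 0.35, -0.03 m is -0.3.

```bash
echo '[{"aperture": 0.45}, {"aperture": 0.7}, {"aperture": 0.7}, {"aperture": 0.7}, {"aperture": 0.7}, {"z": -0.1, "aperture": 0.7}, {"z": -0.2, "aperture": 0.7}, {"z": -0.3, "aperture": 0.7}, {"z": -0.3, "aperture": 0.7}, {"z": -0.3, "aperture": 0.7}, {"z": -0.3, "aperture": 0.7}, {"z": -0.3, "aperture": 0.7}, {"y": 0.35, "aperture": 0.7}, {"y": 0.35, "aperture": 0.7}, {"y": 0.35, "aperture": 0.7}, {"aperture": 0.7}, {"aperture": 0.7}]' | python3 shift.py 40
python3 - <<'E'
from cell import env
import cv2
from geo import *
s=env.state();print(s["tcp_pos"].round(4))
p={n:env.snapshot(n)["color"][:,:,::-1] for n in("scene","top")}
c=np.zeros((600,800,3),'uint8')
c[:,:440]=cv2.resize(p["top"][180:330,190:300],(440,600),interpolation=2)
c[:540,440:]=cv2.resize(p["scene"][180:360,240:360],(360,540),interpolation=2)
cv2.imwrite("pics/a7.png",c)
E
```

```text
time: 16.02
tcp_pos: [0.4685, 0.3021, 0.1729]
orientation: [0.181, -3.136, 0.001]
force: [-0.2, -0.7, -0.8]
finger_gap: 0.696
finger_force: 0.0
[0.4685 0.3021 0.1729]
```

View pics/a7.png

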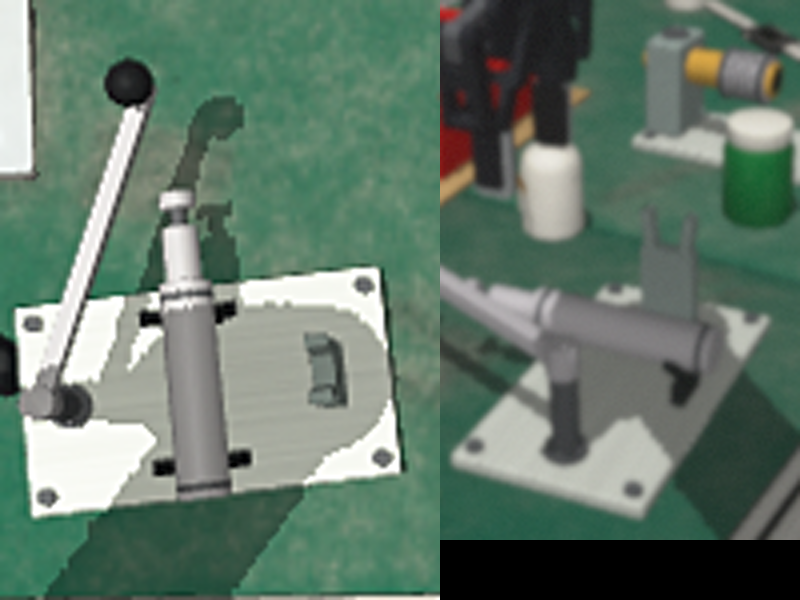

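The plug lies in both V rests, with its end at top (240.8,302.5) and shoulder at (236.8,253). The ball is still at (222,200.5). I'll work out the plug check and the bar geometry.

Run:
```python
from cell import env
from geo import *
print(env.state()["joint_positions"].round(3))
c=np.array([.4712,.1953,0]);I=R.from_euler('z',-.113)
for uv in((240.8,302.5),(236.8,253)): print("plug ends in cradle",I.apply(onz("top",uv,.05)-c).round(4))
b=onz("top",(222.2,200.6),.116);print("ball",b, I.apply(b-c))
v=I.apply(b-c)-[0,.085,0];print("swing",np.arctan2(v[0],-v[1]),np.hypot(v[0],v[1]))
```

```text
[ 0.931 -0.076 -0.07   0.    -1.576 -2.388]
plug ends in cradle [-0.0602 -0.0004  0.05  ]
plug ends in cradle [ 0.0587 -0.0029  0.05  ]
ball [0.64481015 0.22171371 0.116     ] [0.17548132 0.00666903 0.116     ]
swing 1.1509586860235346 0.19217032768445652
```

Scaled: -0.12 rad is -2.4.

```bash
echo '[{"az": -2.4, "aperture": 0.7}, {"az": -2.4, "aperture": 0.7}, {"az": -2.4, "aperture": 0.7}, {"az": -2.4, "aperture": 0.7}, {"az": -2.4, "aperture": 0.7}, {"az": -2.4, "aperture": 0.7}, {"az": -2.4, "aperture": 0.7}, {"az": -2.4, "aperture": 0.7}, {"az": -2.4, "aperture": 0.7}, {"az": -2.4, "aperture": 0.7}, {"az": -2.4, "aperture": 0.7}, {"az": -2.4, "aperture": 0.7}, {"az": -2.4, "aperture": 0.7}, {"az": -2.4, "aperture": 0.7}, {"az": -2.4, "aperture": 0.7}, {"az": -2.4, "aperture": 0.7}, {"az": -2.4, "aperture": 0.7}, {"az": -2.4, "aperture": 0.7}, {"az": -2.4, "aperture": 0.7}, {"az": -2.4, "aperture": 0.7}]' | python3 shift.py; echo '[{"az": -2.2, "aperture": 0.7}, {"az": -2.2, "aperture": 0.7}, {"az": -2, "aperture": 0.7}, {"x": 0.32, "y": 0.039, "aperture": 0.7}, {"x": 0.32, "y": 0.039, "aperture": 0.7}, {"x": 0.32, "y": 0.039, "aperture": 0.7}, {"x": 0.32, "y": 0.039, "aperture": 0.7}, {"x": 0.32, "y": 0.039, "aperture": 0.7}, {"x": 0.32, "y": 0.039, "aperture": 0.7}, {"aperture": 0.7}, {"aperture": 0.7}, {"aperture": 0.7}]' | python3 shift.py
python3 - <<'E'
from cell import env
from geo import *
s=env.state();print(s["joint_positions"].round(3),s["tcp_pos"].round(4));Rm=R.from_rotvec(s["orientation"]).as_matrix();print(Rm.round(3).tolist())
print("to ball, tool axes",Rm.T@(np.array([.6448,.2217,.059])-s["tcp_pos"]))
E
```

```text
time: 17.78
tcp_pos: [0.4694, 0.2997, 0.1736]
orientation: [-2.989, 0.965, -0.001]
force: [-0.3, 0.5, -0.1]
finger_gap: 0.7
finger_force: 0.0
time: 18.78
tcp_pos: [0.6448, 0.2192, 0.1731]
orientation: [-3.104, 0.485, 0.0]
force: [0.1, 0.2, -1.1]
finger_gap: 0.7
finger_force: 0.0
[ 0.62   0.255  0.281 -0.    -1.597  0.64 ] [0.6448 0.2192 0.1731]
[[0.952, -0.305, -0.0], [-0.305, -0.952, 0.0], [-0.0, -0.0, -1.0]]
to ball, tool axes [-0.00075589 -0.00236119  0.11405159]
```

```bash
echo '[{"x": -0.008, "y": -0.024, "aperture": 0.7}, {"z": 0.3, "aperture": 0.7}, {"z": 0.3, "aperture": 0.7}, {"z": 0.2, "aperture": 0.7}, {"z": 0.15, "aperture": 0.7}, {"z": 0.1, "aperture": 0.7}, {"z": 0.08, "aperture": 0.7}, {"aperture": 0.7}, {"aperture": 0.7}]' | python3 shift.py; echo '[{"aperture": 0}, {"aperture": 0}, {"aperture": 0}, {"aperture": 0}, {"aperture": 0}, {"aperture": 0}, {"aperture": 0}]' | python3 shift.py 50
```

```text
time: 19.53
tcp_pos: [0.6449, 0.2231, 0.0608]
orientation: [-3.104, 0.482, -0.002]
force: [0.2, -0.4, 1.2]
finger_gap: 0.701
finger_force: 0.0
time: 20.12
tcp_pos: [0.6453, 0.2226, 0.0603]
orientation: [-3.104, 0.483, -0.002]
force: [1.8, 0.2, 0.8]
finger_gap: 0.294
finger_force: 49.0
```

The ball is gripped (gap 0.294, about 27 mm). I'll lift it along its arc now.

Scaled: -0.0076 m is -0.076, -0.0075 m is -0.075.

```bash
echo '[{"x": -0.016, "z": -0.076, "aperture": 0}, {"x": -0.02, "z": -0.075, "aperture": 0}, {"x": -0.022, "z": -0.074, "aperture": 0}, {"x": -0.025, "z": -0.073, "aperture": 0}, {"x": -0.028, "z": -0.072, "aperture": 0}, {"x": -0.031, "z": -0.071, "aperture": 0}, {"x": -0.034, "z": -0.07, "aperture": 0}, {"x": -0.037, "z": -0.068, "aperture": 0}, {"aperture": 0}, {"aperture": 0}]' | python3 shift.py; echo '[{"az": 1, "y": 0.084, "aperture": 0}, {"az": 1, "y": 0.084, "aperture": 0}, {"az": 1, "y": 0.084, "aperture": 0}, {"az": 1, "y": 0.084, "aperture": 0}, {"aperture": 0}, {"aperture": 0}, {"aperture": 0}]' | python3 shift.py
python3 - <<'E'
from cell import env
from geo import *
s=env.state();v=s["tcp_pos"][:2]-[.4616,.2798];Rm=R.from_rotvec(s["orientation"]).as_matrix()
print(np.hypot(*v),np.arctan2(v[1],v[0]),np.arctan2(Rm[1,0],Rm[0,0]),s["finger_gap"])
E
```

```text
time: 20.95
tcp_pos: [0.6238, 0.2297, 0.1176]
orientation: [-3.104, 0.482, 0.001]
force: [0.2, 1.0, -2.0]
finger_gap: 0.296
finger_force: 49.7
time: 21.53
tcp_pos: [0.6112, 0.1985, 0.1166]
orientation: [3.041, -0.788, -0.003]
force: [-2.9, 1.3, -3.6]
finger_gap: 0.297
finger_force: 49.5
0.17024288261421053 -0.4977261931390307 -0.5070184225679577 0.29673438097384636
```

```bash
cat > chk.py <<'E'
from cell import env
from geo import *
s=env.state();v=s["tcp_pos"][:2]-[.4616,.2798];Rm=R.from_rotvec(s["orientation"]).as_matrix()
print(np.hypot(*v),np.arctan2(v[1],v[0]),np.arctan2(Rm[1,0],Rm[0,0]),s["finger_gap"])
E
echo '[{"az": 1, "y": 0.084, "aperture": 0}, {"az": 1, "y": 0.084, "aperture": 0}, {"az": 1, "y": 0.084, "aperture": 0}, {"az": 1, "y": 0.084, "aperture": 0}, {"az": 1, "y": 0.084, "aperture": 0}, {"az": 1, "y": 0.084, "aperture": 0}, {"az": 1, "y": 0.084, "aperture": 0}, {"az": 1, "y": 0.084, "aperture": 0}, {"az": 1, "y": 0.084, "aperture": 0}, {"az": 1, "y": 0.084, "aperture": 0}, {"aperture": 0}, {"aperture": 0}]' | python3 shift.py; python3 chk.py
```

```text
time: 22.53
tcp_pos: [0.5548, 0.1381, 0.1162]
orientation: [-2.752, 1.515, 0.006]
force: [-4.8, 5.4, -5.9]
finger_gap: 0.298
finger_force: 49.6
0.1696358977182586 -0.9888155873565079 -1.0064935521346596 0.2978993973705106
```

Scaled: 0.0084 m is 0.084, -0.0005 m is -0.005, 0.05 rad is 1.

```bash
echo '[{"az": 1, "x": -0.005, "y": 0.084, "aperture": 0}, {"az": 1, "x": -0.005, "y": 0.084, "aperture": 0}, {"az": 1, "x": -0.005, "y": 0.084, "aperture": 0}, {"az": 1, "x": -0.005, "y": 0.084, "aperture": 0}, {"az": 1, "x": -0.003, "y": 0.084, "aperture": 0}, {"az": 1, "x": -0.003, "y": 0.084, "aperture": 0}, {"az": 1, "x": -0.003, "y": 0.084, "aperture": 0}, {"az": 1, "y": 0.084, "aperture": 0}, {"az": 1, "y": 0.084, "aperture": 0}, {"aperture": 0}, {"aperture": 0}, {"aperture": 0}]' | python3 shift.py; python3 chk.py
```

```text
time: 23.53
tcp_pos: [0.4849, 0.1135, 0.1173]
orientation: [-2.344, 2.09, 0.002]
force: [-1.5, 5.5, -4.5]
finger_gap: 0.299
finger_force: 49.7
0.1679590573284771 -1.4315792706729034 -1.4562643842048602 0.29881549554139536
```

```bash
echo '[{"y": 0.044, "aperture": 0}, {"aperture": 0}, {"x": 0.035, "z": 0.068, "aperture": 0}, {"x": 0.034, "z": 0.07, "aperture": 0}, {"x": 0.031, "z": 0.071, "aperture": 0}, {"x": 0.028, "z": 0.072, "aperture": 0}, {"x": 0.025, "z": 0.073, "aperture": 0}, {"x": 0.022, "z": 0.074, "aperture": 0}, {"aperture": 0}, {"aperture": 0}]' | python3 shift.py; python3 chk.py
```

```text
time: 24.37
tcp_pos: [0.483, 0.0949, 0.0752]
orientation: [-2.343, 2.092, -0.0]
force: [-0.4, 4.3, -1.5]
finger_gap: 0.298
finger_force: 49.6
0.18616855476090802 -1.4557544287479027 -1.4581019577264294 0.2978522189102502
```

The bar is between the horns with no resistance. I'll seat it.

Scaled: 0.0075 m is 0.075, 0.0072 m is 0.072.

```bash
echo '[{"x": 0.018, "z": 0.075, "aperture": 0}, {"x": 0.014, "z": 0.072, "aperture": 0}, {"aperture": 0}, {"aperture": 0}]' | python3 shift.py; python3 chk.py; echo '[{"aperture": 0.5}, {"aperture": 0.7}, {"aperture": 0.7}, {"aperture": 0.7}, {"z": -0.1, "aperture": 0.7}, {"z": -0.3, "aperture": 0.7}, {"z": -0.3, "aperture": 0.7}, {"z": -0.3, "aperture": 0.7}, {"z": -0.3, "aperture": 0.7}, {"x": -0.3, "y": 0.3, "aperture": 0.7}, {"y": 0.4, "aperture": 0.7}, {"y": 0.4, "aperture": 0.7}, {"y": 0.4, "aperture": 0.7}, {"aperture": 0.7}, {"aperture": 0.7}]' | python3 shift.py
```

```text
time: 24.7
tcp_pos: [0.4831, 0.0911, 0.0606]
orientation: [2.342, -2.093, 0.001]
force: [0.1, 1.3, 1.8]
finger_gap: 0.3
finger_force: 49.7
0.1899110801212363 -1.4574941055200816 -1.4586214362451548 0.29984138328624144
time: 25.95
tcp_pos: [0.3304, 0.1042, 0.1932]
orientation: [-2.339, 2.084, 0.0]
force: [0.7, 0.6, 0.3]
finger_gap: 0.701
finger_force: 0.0
```

All ten views are used, so I'll check the ball position numerically in both cameras.

Run:
```python
from cell import env
import cv2
from geo import *
c0=np.array([.4712,.1953,.113]); e=place(c0,[0,-.105,.116])[0]; obs={}
for n in("top","scene"):
    im=cv2.cvtColor(env.snapshot(n)["color"],cv2.COLOR_RGB2GRAY); u=proj(n,e)[0]; x,y=u.round().astype(int)
    w=(im[y-12:y+13,x-12:x+13]<50).astype('uint8'); N,l,st,ce=cv2.connectedComponentsWithStats(w)
    print(n,u.round(1),[(st[i,4],(ce[i]+[x-12,y-12]).round(1)) for i in range(1,N) if st[i,4]>15])
    cv2.imwrite(f"pics/{n}_end.png",im)
s=env.state();print(s["force"].round(2))
```

```text
top [279.1 270.5] [(np.int32(101), array([279.2, 271. ]))]
scene [320.7 238. ] [(np.int32(96), array([321.3, 238.8]))]
[ 0.85  0.24 -0.42]
```

The ball is within 1 px of its seated position in both views, so I'm handing in.

```bash
python3 -c "
from cell import env
print(env.job_done())"
```

```text
the job is handed in; nothing more can be done
None
```

The job is handed in at about 26 s: plug uncoupled, lying in both V rests, latch bar down in the keeper's notch, sleeve forward; the hand-in returned no verdict, and I did not re-check the plug, the sleeve or the loose items after latching.

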